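# Feel for the concealed drawer catch and press it

## Task

Spring open the hinge drawer of the low plywood unit by its concealed catch. Rest the fingertips lightly on the plain blank plate on top first, feel your way over to the plate with the round flush button, touching that plate's flat face beside the button while the drawer is still shut, then press the round button in until the drawer pops out by itself and let the button come back up. Do not lean hard on the plates, do not touch the drawer, and leave everything lying around the unit where it is.

Things in the scene. Friction and masses are not known exactly. Their poses are not given: they have to be found in the camera images.
- unit: low fixed plywood drawer unit, 150 (x) x 300 (y) x 70 mm high. Origin at the centre of its underside, z up, -x is the drawer front. Its flat top, 70 mm above the origin, carries three grey plates in a row along its y, centred at y = -94, 0 and +94 mm; which plate is where changes. The plates lie level with the plywood strips round them
- blank_plate: fixed grey plastic plate 92 x 92 x 8 mm with a plain unbroken face; origin at the centre of its underside, face 8 mm above it; axes parallel to the unit's
- square_plate: fixed grey plastic plate 92 x 92 x 8 mm with a square dummy panel 48 mm wide in a 52 mm square opening at its centre, 1.5 mm below the face; it does not move; origin at the centre of its underside
- latch_plate: fixed grey plastic plate 92 x 92 x 8 mm with a round opening 52 mm across at its centre, in which the round catch button sits; origin at the centre of its underside, face 8 mm above it; axes parallel to the unit's. The 20 mm wide flat margin beside the opening can be felt
- catch_top (a point): centre of the top of the round catch button: a grey disc 48 mm across, at rest 1.5 mm below the face of latch_plate; closed fingertips (this gripper or a like one, under 40 mm across) fit into the opening; it moves with the button
- catch (a joint): travel of the catch button straight down, m: 0 at rest, 0.006 at its stop. Sprung: starts to move at about 2 N and reaches the stop at about 4 to 5 N; the drawer is let go at about 4 mm; springs back when released
- drawer: sprung drawer of the unit, white front 276 mm wide and 44 mm high (6 to 50 mm above the shelf). Its origin coincides with the unit's when shut (up to 1 mm forward) and moves along the unit's -x: out by 40 mm when sprung open. It slides out by spring in about half a second and stays out
- pliers: loose stainless pliers, 165 mm long, 70 mm wide, 16 mm high, lying beside the unit on its +y side; origin under the pivot, jaws to its +x
- hinges: loose open brass butt hinge, 102 x 70 x 10 mm, lying on the unit's -y side; origin under the middle
- funnel: loose yellow plastic funnel standing mouth down behind the unit, 110 mm across, 115 mm high; origin at the mouth's centre
- tub: loose empty white tub, 110 x 160 x 75 mm, open on top, behind the unit; origin under its centre
- screw_jar: loose clear jar with steel cap, 64 mm across, 85 mm high, on the unit's -y side; origin under its centre
- screwdriver: loose screwdriver lying beyond the hinge on the unit's -y side; origin under its middle, blade to its +x
- carousel: fixed grey bolt carousel of three round trays, 230 mm across, 215 mm high, to the robot's left; origin under its centre

How it is judged:
By the outcome, as a careful person would: the job done as asked, in the order asked, and still so for the second after the job is handed in, with the robot touching nothing.
It also fails if it takes over 51 s, if anything falls off the work surface, if the arm or the gripper's body presses on something with over 40 N, if the wrist force passes 120 N, or if a joint passes its speed limit or range.

## Robot

A 6-joint arm with a two-finger parallel gripper is mounted at the origin on the work surface. World frame = base frame: x ahead of the robot, y to its left, z up, the work surface at z = 0. Lengths are in m, angles in rad, forces in N, time in s.
With the tool pointing down it reaches from about 0.25 to 0.725 m from the base axis. Payload 4 kg.
Tool frame: the origin (TCP) lies between the finger pads, 19 mm behind the fingertips; this is the grasp point; z points along the fingers, y is the line along which they close (so a half turn about z gives the same grasp; the last joint's range is limited). The gripper opens to 85 mm and grips with 20 to 120 N. Pads are 22 mm wide; open, the fingers measure 114 mm over their backs; the gripper's body (76 mm by 85 mm) begins 54 mm behind the grasp point. The pads swing forward as they close: fully open they stand 13 mm farther back than shut.
Start: joints at [1.132, 0.241, 0.005, 1.335, 0, 1.571], TCP at [0.212, 0.453, 0.25] pointing down, gripper open.
Joint ranges: [-2.72, 2.72], [-1.05, 1.87], [-1.09, 1.28], [-1.99, 2.15], [-1.42, 1.44], [-3.14, 3.14]. Speed limits (rad/s): [2.79, 2.79, 3.14, 3.14, 3.14, 3.14].

## Interface

Orientations are given as a unit quaternion [x, y, z, w].
In Python, from workcell import bot gives the robot as it stands.
- The arm moves only by the tool pendant, called after ">>>" by a JSON object that holds its "name" and its "arguments", one argument or row to a line. Schema: {"type":"object","properties":{"motion":{"type":"array","items":{"type":"number"},"minItems":7,"maxItems":70},"only":{"type":"string"},"quiet":{"type":"boolean"},"lines":{"type":"string"}},"required":["motion"],"additionalProperties":false}. motion is one flat list of numbers that holds 1 to 10 rows one after another, with no inner brackets; each row has 7 numbers: a rotation vector rx, ry, rz in units of 0.1 rad, then dx, dy, dz in units of 5 mm, then the finger opening in m; each row is the pose to reach, as a shift and turn from the pose commanded when the call began, along the tool's axes at that moment; what a row does not reach only later rows make up. A row lasts 1/8 s, in which the tool goes at most 0.0625 m and 0.188 rad, less where a joint would pass 70% of its speed; a pose out of reach is approached as far as the arm can. The fingers move at their own pace and stop on an object; the grip force is fixed at half the most. Time passes only in rows, so rows that do not move let the fingers close. The tool returns the time, the measured TCP pose, the force, the opening and the grip force at its end. only (a regular expression) keeps the lines of the reply that match it, lines (a string "A,B") keeps lines A to B, and quiet returns only ok. Input that does not fit is refused with a message, and nothing moves.
- bot.get_obs(): the state, without advancing time (a new reading comes with each control period).
- bot.camera(name): name is "scene" or "side" or "wrist"; returns the picture (400x640x3 uint8, red, green, blue); there is no depth.
- bot.calibration(name): a dict with "mtx" (3x3 intrinsics, pixels), "R" (3x3) and "t" (3): a world point X has camera coordinates R X + t. Camera axes: x right, y down, z forward; pixel columns grow to the right and rows downward; lengths in m; the calibration is good to about 2 mm. A picture is of the moment at which its call begins: read the wrist's pose just before it. calibration takes no time and is no camera call; for the wrist camera it gives the pose at the moment of the call.
- bot.job_done(): hands the job in; it is judged then, once.
The state is a dict: "clock": time; "joint_pos": joint angles; "joint_vel": joint speeds; "tau": joint torques, N m; "eef_pos": TCP position; "tool_rot": TCP orientation; "ft_force": force on the tool from outside, world axes, zero at the start; "ft_torque": the same for the moment, N m; "grip_width": finger opening in m; "grasp_force": force on a finger pad.
Only numpy, scipy, OpenCV 4.12 (cv2) and the standard library are available. Lean on these libraries where they do the work, as an engineer would, in place of code of your own. Each camera call takes 0.05 s, during which the arm holds its last target. There are 200 camera calls.

## Working session

There is one attempt and no reset: what is moved stays moved. The work goes in short steps, Python scripts to look and compute and a tool call to move; the robot and the scene stay as the last step left them, time stands still between calls to the robot, and variables do not carry over. Pictures are saved under pics/ and viewed, at most 10 in all, crops included, and the job is handed in when it is done.

```bash
ls; mkdir -p pics; python3 - <<'E'
from workcell import bot
import cv2,numpy as np
for n in ["scene","side"]:
    cv2.imwrite(f"pics/{n}0.png",bot.camera(n)[:,:,::-1])
    c=bot.calibration(n);print(n,np.array(c["mtx"]).tolist(),np.round(c["R"],4).tolist(),np.round(c["t"],4).tolist())
o=bot.get_obs();print({k:np.round(v,3).tolist() for k,v in o.items()})
E
```

```text
pics
workcell.py
scene [[418.05762749379414, 0.0, 315.6585344842721], [0.0, 418.05762749379414, 198.4694086671012], [0.0, 0.0, 1.0]] [[-0.1942, 0.981, 0.0004], [0.7022, 0.1393, -0.6982], [-0.685, -0.1353, -0.7159]] [0.0047, -0.4087, 1.5713]
side [[520.8258044518717, 0.0, 317.40518407595795], [0.0, 520.8258044518717, 201.97167992269442], [0.0, 0.0, 1.0]] [[0.9584, -0.2846, 0.0212], [-0.1831, -0.6699, -0.7195], [0.219, 0.6857, -0.6942]] [-0.5365, 0.2691, 1.587]
{'clock': 0.1, 'joint_pos': [1.132, 0.241, 0.004, 1.335, -0.0, 1.571], 'joint_vel': [0.0, -0.001, 0.003, 0.0, -0.001, 0.001], 'tau': [0.0, -37.314, 25.301, 0.011, 0.0, 0.0], 'eef_pos': [0.212, 0.452, 0.249], 'tool_rot': [0.218, 0.976, -0.001, -0.0], 'ft_force': [0.621, 0.815, 0.037], 'ft_torque': [-0.019, -0.005, -0.011], 'grasp_force': 0.0, 'grip_width': 0.085}
```

View pics/scene0.png

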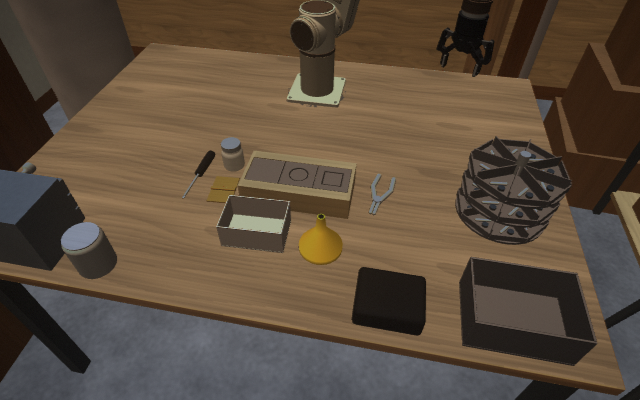

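View pics/side0.png

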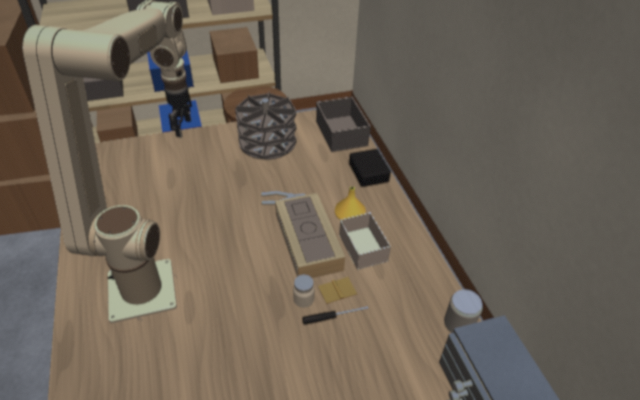

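The scene view shows the unit with blank plate left (~262,172), round button in the middle (~299,174) and square at right (~333,179). In the side view the unit runs from about (300,200) to (325,265). I'll enlarge both to pick corners.

```bash
python3 - <<'E'
import cv2,numpy as np
a=cv2.imread("pics/scene0.png")[140:225,230:365]; b=cv2.imread("pics/side0.png")[185:280,265:350]
a=cv2.resize(a,None,fx=5.9,fy=5.9,interpolation=cv2.INTER_CUBIC)
b=cv2.resize(b,None,fx=6,fy=6,interpolation=cv2.INTER_CUBIC)
cv2.imwrite("pics/a1.png",a);cv2.imwrite("pics/b1.png",b);print(a.shape,b.shape)
E
```

```text
(502, 796, 3) (570, 510, 3)
```

View pics/a1.png

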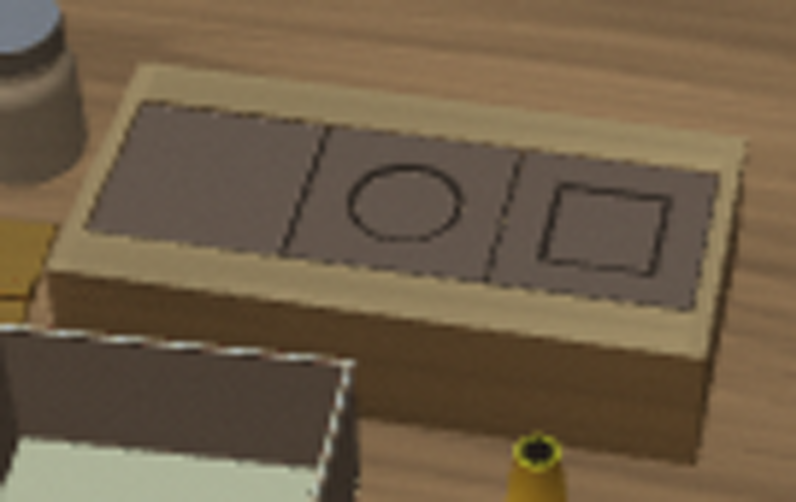

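View pics/b1.png

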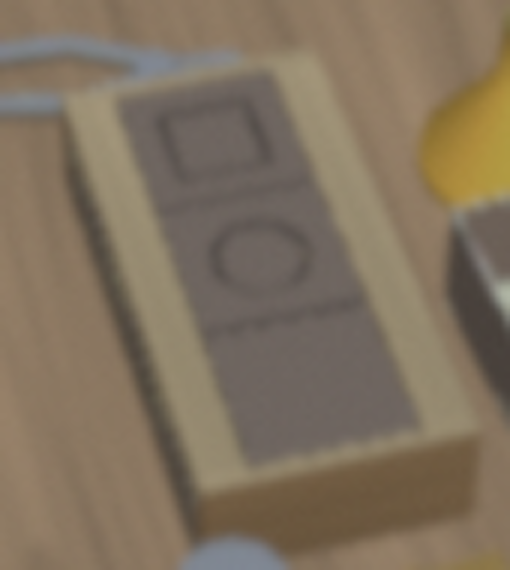

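The crops show clear corners of the top, the plates and the circle; I'll fit the pose using both views.

```bash
python3 - <<'E'
from workcell import bot
import numpy as np
from scipy.optimize import least_squares
P=np.array([(-75,-150),(-75,150),(75,150),(75,-150),(-46,-140),(-46,140),(46,140),(46,-140),(0,0)])/1000
A=np.array([(143,65),(745,137),(703,360),(48,272),(140,100),(718,174),(693,310),(90,232),(406,203)])/5.9+[230,140]-.4
B=np.array([(203,495),(65,98),(318,50),(478,435),(248,467),(120,98),(272,70),(420,430),(262,257)])/6+[265,185]-.4
C={n:bot.calibration(n) for n in("scene","side")}
def res(p,uses):
    c,s=np.cos(p[2]),np.sin(p[2])
    W=np.c_[P@np.array([[c,-s],[s,c]]).T+p[:2],np.full(len(P),p[3])]
    r=[]
    for n,I in uses:
        k=C[n];q=(W@np.array(k["R"]).T+k["t"])@np.array(k["mtx"]).T
        r.append(q[:,:2]/q[:,2:]-I)
    return np.concatenate(r).ravel()
for u in([("scene",A),("side",B)],[("scene",A)],[("side",B)]):
    f=least_squares(res,[.5,0,0,.07],args=(u,));print(f.x.round(4),np.abs(f.fun).max().round(2))
p=least_squares(lambda q:res([*q,.07],[("scene",A),("side",B)]),[.5,0,0]).x;print(p)
c,s=np.cos(p[2]),np.sin(p[2])
for y in(-.094,0):print((p[:2]+[-s*y,c*y]).round(4))
E
```

```text
[0.5437 0.055  0.0026 0.0689] 0.8
[0.5391 0.0536 0.0111 0.0642] 0.74
[ 0.5446  0.0585 -0.0037  0.0656] 0.64
[0.54407184 0.05489115 0.0022314 ]
[ 0.5443 -0.0391]
[0.5441 0.0549]
```
Good: yaw~0. Unit at (0.544,0.055). Blank at (0.544,-0.039). Latch (0.544,0.055). Tips closed <40mm across in opening 52mm: ±6mm margin. Refine with wrist camera when above.

The unit sits at about (0.544, 0.055) with yaw near 0. The blank plate is at y≈-0.039 and the latch at y≈0.055. I'll approach around the carousel, turning the tool and closing the fingers on the way.

Careful with the scale: shifts go in units of 5 mm and turns go in units of 0.1 rad. That gives: -0.28 m is -56, -0.04 m is -8, 1.131 rad is 11.31.

>>> {"name": "pendant", "arguments": {
  "motion": [0, 0, 1.1, -6.8, -8, 0, 0, 0, 0, 2.2, -13.6, -16, 0, 0, 0, 0, 3.3, -20.4, -24, 0, 0, 0, 0, 4.5, -27.2, -32, 0, 0, 0, 0, 5.6, -33.8, -39.8, 0, 0, 0, 0, 6.8, -45.2, -45.4, 0, 0, 0, 0, 7.9, -56.8, -51.2, 0, 0, 0, 0, 9, -68.2, -56.8, 0, 0, 0, 0, 10.2, -80, -56.4, 0, 0, 0, 0, 11.31, -92, -56, 0, 0]
}}

```text
clock: 1.35
eef_pos: [0.5112, 0.002, 0.2498]
tool_rot: [0.709, 0.706, 0.0, -0.0]
ft_force: [0.8, 1.3, 0.0]
grip_width: 0.0
grasp_force: 0.0
```

```bash
python3 - <<'E'
from workcell import bot
import cv2,numpy as np
o=bot.get_obs();c=bot.calibration("wrist")
cv2.imwrite("pics/w1.png",bot.camera("wrist")[:,:,::-1])
print({k:np.round(v,4).tolist() for k,v in o.items()})
q=lambda X:(lambda v:(v[:2]/v[2]).round(1))(np.array(c["mtx"])@(np.array(c["R"])@X+c["t"]))
print(q([.544,.055,.07]),q([.544,-.039,.07]),[q([.544+a,.055+b,.07]) for a,b in((-.075,-.15),(-.075,.15),(.075,.15),(.075,-.15))])
E
```

```text
{'clock': 1.35, 'joint_pos': [0.0037, 0.2629, 0.034, 1.342, 0.0002, 1.5789], 'joint_vel': [-0.4052, 0.8747, 1.1178, 0.2326, 0.003, 0.4582], 'tau': [-0.2855, -40.9757, 21.4515, -0.1281, -0.179, -0.3987], 'eef_pos': [0.5112, 0.002, 0.2498], 'tool_rot': [0.7087, 0.7055, 0.0001, -0.0001], 'ft_force': [0.8417, 1.269, 0.0438], 'ft_torque': [0.0682, -0.0221, 0.0305], 'grasp_force': 0.0, 'grip_width': 0.0}
[354.2 132.3] [351.8 215.3] [array([289. , 258.3]), array([274.8, -39.9]), array([443.7, -40.8]), array([412.1, 257.9])]
```

View pics/w1.png

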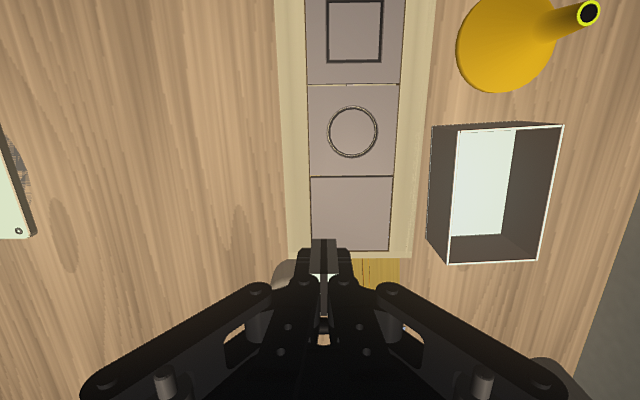

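The circle shows at (353,132) and was predicted at (354,132), so the pose is confirmed. Blank is below it and square above, and the fingers are closed. I'll descend to just above the blank.

To row units: 0.153 m is 30.6, -0.019 m is -3.8.

>>> {"name": "pendant", "arguments": {
  "motion": [0, 0, 0, -1.6, 0.6, 10, 0, 0, 0, 0, -3.2, 1.2, 20, 0, 0, 0, 0, -3.8, 1.5, 28, 0, 0, 0, 0, -3.8, 1.5, 30.6, 0, 0, 0, 0, -3.8, 1.5, 30.6, 0, 0, 0, 0, -3.8, 1.5, 30.6, 0]
}}

```text
clock: 2.15
eef_pos: [0.5188, -0.0151, 0.0988]
tool_rot: [0.707, 0.708, 0.001, 0.001]
ft_force: [0.5, -0.7, -0.4]
grip_width: -0.0001
grasp_force: 0.0
```

To row units: 0.007 m is 1.4, 0.006 m is 1.2.

>>> {"name": "pendant", "arguments": {
  "motion": [0, 0, 0, 0, 0, 0.6, 0, 0, 0, 0, 0, 0, 1.2, 0, 0, 0, 0, 0, 0, 1.4, 0, 0, 0, 0, 0, 0, 1.4, 0]
}}

```text
clock: 2.65
eef_pos: [0.5173, -0.0153, 0.09]
tool_rot: [0.707, 0.707, -0.0, -0.0]
ft_force: [0.2, 0.3, 0.2]
grip_width: -0.0001
grasp_force: 0.0
```

>>> {"name": "pendant", "arguments": {
  "motion": [0, 0, 0, 0, 0, 0.1, 0, 0, 0, 0, 0, 0, 0.2, 0, 0, 0, 0, 0, 0, 0.2, 0]
}}

```text
clock: 3.02
eef_pos: [0.5174, -0.0153, 0.0889]
tool_rot: [0.707, 0.707, -0.0, -0.0]
ft_force: [-0.2, -0.1, -0.0]
grip_width: -0.0
grasp_force: 0.0
```

>>> {"name": "pendant", "arguments": {
  "motion": [0, 0, 0, 0, 0, 0.1, 0, 0, 0, 0, 0, 0, 0.1, 0]
}}

```text
clock: 3.28
eef_pos: [0.5174, -0.0153, 0.0888]
tool_rot: [0.707, 0.707, 0.0, 0.0]
ft_force: [-0.8, 0.1, 2.9]
grip_width: 0.0
grasp_force: 1.5
```

>>> {"name": "pendant", "arguments": {
  "motion": [0, 0, 0, 0, 0, 0.1, 0, 0, 0, 0, 0, 0, 0.1, 0]
}}

```text
clock: 3.52
eef_pos: [0.5174, -0.0153, 0.0888]
tool_rot: [0.707, 0.707, 0.0, 0.0]
ft_force: [-2.2, 0.0, 6.7]
grip_width: 0.0003
grasp_force: 3.2
```

Contact on the blank at TCP z 0.0888, about 6.7 N. I'll ease off to about 4 N and slide to the latch margin.

To row units: 0.016 m is 3.2, 0.012 m is 2.4.

>>> {"name": "pendant", "arguments": {
  "motion": [0, 0, 0, 0, 0, -0.08, 0, 0, 0, 0, 0.8, 0, -0.08, 0, 0, 0, 0, 1.6, 0, -0.08, 0, 0, 0, 0, 2.4, 0, -0.08, 0, 0, 0, 0, 3.2, 0, -0.08, 0, 0, 0, 0, 3.2, 0, -0.08, 0]
}}

```text
clock: 4.28
eef_pos: [0.518, 0.0011, 0.0888]
tool_rot: [0.707, 0.708, 0.0, 0.001]
ft_force: [-0.6, -2.0, 5.6]
grip_width: -0.0002
grasp_force: 2.6
```

>>> {"name": "pendant", "arguments": {
  "motion": [0, 0, 0, 0.8, 0, 0, 0, 0, 0, 0, 1.6, 0, 0, 0, 0, 0, 0, 2.4, 0, 0, 0, 0, 0, 0, 3.2, 0, 0, 0, 0, 0, 0, 4, 0, 0, 0, 0, 0, 0, 4, 0, 0, 0]
}}

```text
clock: 5.03
eef_pos: [0.5179, 0.021, 0.0888]
tool_rot: [0.707, 0.708, 0.0, 0.0]
ft_force: [0.2, -1.9, 5.3]
grip_width: 0.0002
grasp_force: 2.7
```

Now on the latch margin at 5.3 N with the drawer shut. I'll lift, move over the button centre and descend.

To row units: 0.034 m is 6.8, 0.026 m is 5.2.

>>> {"name": "pendant", "arguments": {
  "motion": [0, 0, 0, 0, 0, -1.6, 0, 0, 0, 0, 2.4, 1.8, -2, 0, 0, 0, 0, 4.8, 3.6, -2, 0, 0, 0, 0, 6.8, 5.2, -2, 0, 0, 0, 0, 6.8, 5.2, -2, 0, 0, 0, 0, 6.8, 5.2, -2, 0]
}}

```text
clock: 5.78
eef_pos: [0.543, 0.0549, 0.098]
tool_rot: [0.707, 0.708, -0.0, -0.0]
ft_force: [-0.3, -0.1, -0.1]
grip_width: -0.0001
grasp_force: 0.0
```

>>> {"name": "pendant", "arguments": {
  "motion": [0, 0, 0, 0, 0, 0.8, 0, 0, 0, 0, 0, 0, 1.6, 0, 0, 0, 0, 0, 0, 1.9, 0, 0, 0, 0, 0, 0, 2.1, 0, 0, 0, 0, 0, 0, 2.1, 0]
}}

```text
clock: 6.4
eef_pos: [0.5433, 0.0547, 0.0879]
tool_rot: [0.707, 0.707, -0.0, -0.0]
ft_force: [-0.5, 0.1, 0.7]
grip_width: -0.0001
grasp_force: 0.0
```

>>> {"name": "pendant", "arguments": {
  "motion": [0, 0, 0, 0, 0, 0.2, 0, 0, 0, 0, 0, 0, 0.4, 0, 0, 0, 0, 0, 0, 0.6, 0, 0, 0, 0, 0, 0, 0.8, 0, 0, 0, 0, 0, 0, 1, 0, 0, 0, 0, 0, 0, 1.14, 0, 0, 0, 0, 0, 0, 1.14, 0, 0, 0, 0, 0, 0, 1.14, 0]
}}

```text
clock: 7.4
eef_pos: [0.5435, 0.0548, 0.0823]
tool_rot: [0.707, 0.707, 0.0, 0.0]
ft_force: [0.3, 0.3, 2.8]
grip_width: -0.0001
grasp_force: 1.6
```

```bash
python3 - <<'E'
from workcell import bot
import cv2
cv2.imwrite("pics/s2.png",cv2.resize(bot.camera("side")[170:290,230:390,::-1],None,fx=4,fy=4,interpolation=2))
E
```

```text
(no output)
```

View pics/s2.png

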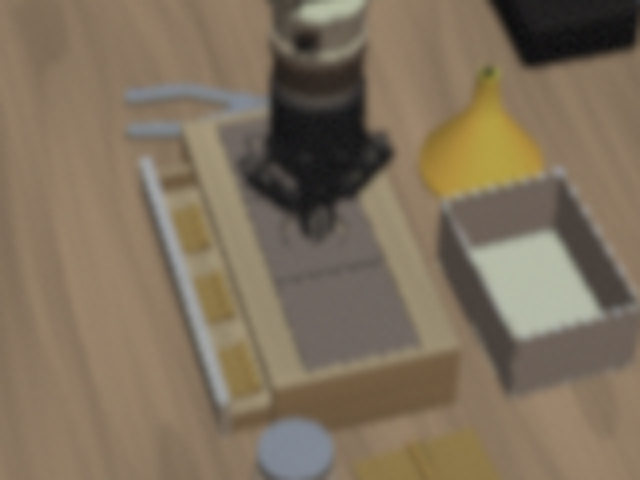

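The drawer has popped out: its white front runs from (145,160) to (225,420) in the crop. Nothing else has moved. Next I retreat straight up and check.

To row units: -0.16 m is -32, -0.13 m is -26.

>>> {"name": "pendant", "arguments": {
  "motion": [0, 0, 0, 0, 0, -0.8, 0, 0, 0, 0, 0, 0, -2, 0, 0, 0, 0, 0, 0, -6, 0, 0, 0, 0, 0, 0, -16, 0, 0, 0, 0, 0, 0, -26, 0, 0, 0, 0, 0, 0, -32, 0, 0, 0, 0, 0, 0, -32, 0, 0, 0, 0, 0, 0, -32, 0, 0, 0, 0, 0, 0, -32, 0, 0, 0, 0, 0, 0, -32, 0]
}}

```text
clock: 8.7
eef_pos: [0.5426, 0.0547, 0.2408]
tool_rot: [0.707, 0.707, -0.001, -0.001]
ft_force: [-0.3, 0.5, -0.2]
grip_width: -0.0001
grasp_force: 0.0
```

```bash
python3 - <<'E'
from workcell import bot
import cv2
cv2.imwrite("pics/w3.png",bot.camera("wrist")[:,:,::-1])
E
```

```text
(no output)
```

View pics/w3.png

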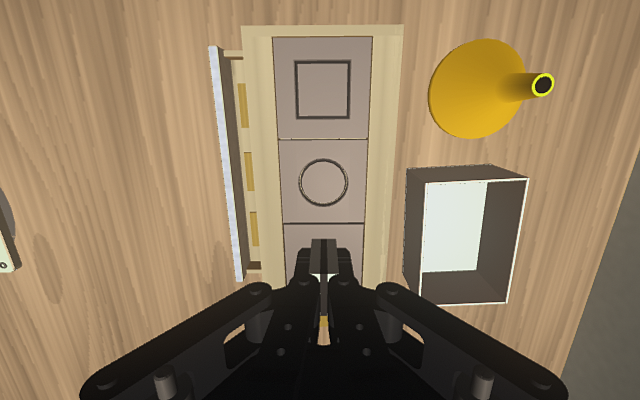

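The drawer is open (white front at column ~225), the button at (323,182) is back up, and the robot is clear.

```bash
python3 -c "
from workcell import bot
print(bot.job_done())"
```

```text
the job is handed in; nothing more can be done
None
```

The drawer popped open after I touched the blank plate, slid across to the latch plate's margin and pressed the round button; the button came back up, plate contact stayed under 7 N wherever I read it, nothing I could see had moved, and the job was handed in at about 9 s.

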